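Open the ratchet stop of the dessert-cup rack

ROBOT

A 7-joint arm with a two-finger parallel gripper is mounted at the origin on a cart in front of the work surface, level with it; the furniture and walls round the work are solid. World frame = base frame: x ahead of the robot, y to its left, z up, the work surface at z = 0. Lengths are in mm, angles in degrees, forces in N, time in s.
With the tool pointing down it reaches from about 350 to 900 mm from the base axis. Payload 19.9 kg.
Tool frame: the origin (TCP) lies midway between the tips of the shut fingers; the grasp point (between the pads) lies bot.grip_point_offset behind it (bot.grip_point_offset is the distance from the TCP to the grasp point, in mm); x points along the fingers, z is the direction in which the jaws open and shut, and the axes are right-handed (so a half turn about x gives the same grasp; the last joint's range is limited). The gripper opens to 94 mm and grips with 3 to 60 N. Pads are 16 mm wide; open, the fingers measure 119 mm over their backs; the gripper's body (75 mm by 177 mm) begins 78 mm behind the grasp point.
Start: joints at [70.101, 23.915, -0.59, 92.452, 0.269, 63.638, -3.037], TCP at [188.153, -595.984, 205.425] pointing down, gripper open.
Joint ranges: [-161.28, 161.28], [-22.2, 115.67], [-73.04, 71.86], [3.21, 147.25], [-68.34, 248.33], [10.77, 114.83], [-161.83, 161.83]. Speed limits (degrees/s): [108.29, 108.29, 136.94, 136.94, 172.46, 172.46, 172.46].

INTERFACE

Orientations are given as [roll, pitch, yaw] about the fixed x, y, z axes, in that order (R = Rz(yaw) Ry(pitch) Rx(roll)).
In Python, from rig import bot gives the robot as it stands. The module is installed in compiled form; this text tells all that it offers. Calls block until the motion is done:
- bot.move_to(position, orientation): joint-space move of the TCP to a pose.
- bot.move_l(position, frame=None, vel=150, max_force=None): straight line of the TCP; frame=None keeps the orientation; vel is the mean speed in mm/s. With max_force (N) it stops when the force on the tool has changed by that much, and returns True; else False.
- bot.movej(angles): joint-space move.
- bot.release() and bot.clamp(force=None): open the fingers fully, or close them until they stop; force is the grip in N (None keeps the last).
- bot.dwell(seconds).
- bot.ik(position, orientation): joint angles nearest the present ones, or None.
- bot.get_image(name): name is "scene" or "side" or "wrist"; returns a dict with "img" (400x640x3 uint8, blue, green, red), "fx", "fy", "cx", "cy" (pixels), "world_from_camera" (4x4, takes a point from camera to world coordinates); the wrist camera has in their place "mount" (4x4, takes a point from camera to tool coordinates, whose origin is the TCP and whose axes are the tool frame's). Camera axes: x right, y up, looking along -z (the intrinsics and any distortion apply to the point x, -y, -z); pixel columns grow to the right and rows downward; lengths in mm; the calibration is good to about 2 mm. A picture is of the moment at which its call begins: read the wrist's pose just before it. There is no depth.
A pose or a line that the arm cannot do raises bot.MotionError and nothing moves.
- bot.hand_in(): hands the job in, once; it reports no verdict.
Readings, each from a call of its own:
- bot.current_time(): time.
- bot.current_joint_positions(): joint angles.
- bot.current_joint_vel(): joint speeds.
- bot.current_joint_efforts(): joint torques, N m.
- bot.current_tool_pos(): TCP position.
- bot.current_eef_rot(): TCP orientation.
- bot.current_force(): force on the tool from outside, world axes, zero at the start.
- bot.current_wrist_torque(): the same for the moment, N m.
- bot.current_opening(): finger opening in mm.
Only numpy, scipy, OpenCV 4.12 (cv2) and the standard library are available. Lean on these libraries where they do the work, as an engineer would, in place of code of your own. Each camera call takes 0.05 s, during which the arm holds its last target. There are 200 camera calls.

TASK

Make room in the dessert rack for a third cup: with your fingertips press the red release pad on top of the sliding stop and, keeping it pressed, push the stop back along its bar, away from the cups, until its white pointer is over the orange mark. Then let the pad spring up and leave the rack alone. Only push: do not grasp or lift anything, do not shift the orange mark, and do not disturb the cups or the other things on the counter.

Things in the scene. Friction and masses are not known exactly. Their poses are not given: they have to be found in the camera images.
- rack: Wooden dessert-cup rack fixed to the counter, base 172 x 430 x 6 mm, origin on the counter. An aluminium bar (top 52 mm up) runs along its own y at x = -85 mm, its front side. Fixed end board at y = +195 mm (80 mm high), then two cups at about x = 0, y = 150 and 60 mm, then the stop, which goes back towards -y. Turned at most 0.25 rad; its y points to the robot's left.
- stop (a joint): Grey sliding stop on the bar, m: 0 nearest the cups, up to 0.14 as it goes back (rack's -y). 4 N friction: it stays where it is left. A spring pawl (6 mm teeth) blocks it from going back unless the pad is held down 4.5 mm or more (up to 6 mm of play until a tooth catches); towards the cups it clicks along at about 6 N, even with the pad up.
- release (a joint): Red release pad on the stop, m: 0 up, 0.008 fully down. Sprung: 2 N to start, 4 N fully down, then a rigid stop; springs up by itself when let go, but may rest up to 3.5 mm low while the pawl lies on the slope of a tooth (this counts as up).
- pad_top (a point): Centre of the red pad's top, 75 mm above the counter when fully up. Pad: 44 mm across the bar (rack x), 56 mm along it (rack y), in a pocket open to front and rear. Behind it (rack -y) the push wall, face 31 mm from this point, top 105 mm above the counter; on the cup side a wall, face 30 mm away, top 91 mm. Pushing either wall moves the stop. Its sides are 62 mm high, below the pressed pad.
- push_wall (a point): Middle of the push wall's inner face (15 mm above the pad's top), rack y 28 mm behind the stop's origin; the wall is 61 mm wide across the bar and 6 mm thick.
- pointer (a point): Lower tip of the 3 mm wide white pointer fin on the front of the stop, 22 mm above the counter; it moves with the stop and lies 3 mm (along rack y) from the pad's centre on the push wall's side.
- mark_mid (a point): Centre of the top of the orange mark (24 mm long along rack y, 16 mm wide), clipped stiffly on the front edge of the base right below the pointer's path; it stands where the pointer must end, at stop values of 0.092 to 0.130, differing each time.
- cup_a: Lidded white dessert cup with green crumbs, about 86 mm wide, 85 mm high, loose, stands in the rack on the 6 mm base; origin under its centre. Leave alone.
- cup_b: Lidded dessert cup with yellow topping, about 86 mm wide, 90 mm high, loose, in the rack; origin under its centre. It and cup_a may be swapped. Leave alone.
- cup_wait: Lidded dark grey dessert cup, 86 mm wide, 90 mm high, loose, waiting behind the rack; origin under its centre. Leave alone.
- stamp: Small hand stamp with a dark red knob, 24 x 34 x 74 mm, loose, standing behind the rack; origin under its centre. Leave alone.
- lotion_bottle: White and green bottle, 45 mm wide, 145 mm high, loose, left of the rack; origin under its centre. Leave alone.

How it is judged:
By the outcome, as a careful person would: the job done as asked, in the order asked, and still so for the second after the job is handed in, with the robot touching nothing.
It also fails if it takes over 32 s, if anything falls off the work surface, if the arm or the gripper's body presses on something with over 40 N, if the wrist force passes 120 N, or if a joint passes its speed limit or range.

## Working session

There is one attempt and no reset: what is moved stays moved. The work goes in short steps, each a Python script; the robot and the scene stay as the last script left them, time stands still between calls to the robot, and variables do not carry over. Pictures are saved under pics/ and viewed, about 8 in all and at most 12, crops included, and the job is handed in when it is done.

```bash
mkdir -p pics
python3 - <<'E'
from rig import bot
import cv2,pickle
d={}
for n in("scene","side","wrist"):
    im=bot.get_image(n); d[n]=im; cv2.imwrite(f"pics/{n}0.png",im["img"])
    print(n,{k:(v if k!="img" else v.shape) for k,v in im.items()})
pickle.dump(d,open("d0.pkl","wb"))
print(bot.current_time(),bot.current_tool_pos(),bot.current_eef_rot(),bot.current_opening(),bot.grip_point_offset)
E
```

```text
scene {'img': (400, 640, 3), 'fx': 367.3534088057691, 'fy': 367.3534088057691, 'cx': 319.4824546704668, 'cy': 199.3427464559835, 'world_from_camera': array([[-9.05942728e-01,  2.96757127e-01, -3.01998311e-01,
         3.70722942e+02],
       [-4.23158552e-01, -6.58701293e-01,  6.22132981e-01,
         5.60496257e+02],
       [-1.43042818e-02,  6.91410019e-01,  7.22320963e-01,
         7.02044684e+02],
       [ 0.00000000e+00,  0.00000000e+00,  0.00000000e+00,
         1.00000000e+00]])}
side {'img': (400, 640, 3), 'fx': 457.0218243561048, 'fy': 457.0218243561048, 'cx': 320.0149542041504, 'cy': 207.594490987092, 'world_from_camera': array([[ 9.51851862e-01,  1.26788656e-01, -2.79110497e-01,
         3.81679818e+02],
       [-3.06147065e-01,  4.40292933e-01, -8.44047456e-01,
        -6.89371484e+02],
       [ 1.58747375e-02,  8.88857002e-01,  4.57909623e-01,
         4.55536563e+02],
       [ 0.00000000e+00,  0.00000000e+00,  0.00000000e+00,
         1.00000000e+00]])}
wrist {'img': (400, 640, 3), 'fx': 287.03396023190237, 'fy': 287.03396023190237, 'cx': 317.99062249224136, 'cy': 196.327441527289, 'mount': array([[ 3.57070661e-04,  2.42545665e-01, -9.70139924e-01,
        -1.78847351e+02],
       [-1.67542455e-04,  9.70139987e-01,  2.42545619e-01,
         7.04067363e+01],
       [ 9.99999922e-01,  7.59337003e-05,  3.87045223e-04,
        -2.69880607e-01],
       [ 0.00000000e+00,  0.00000000e+00,  0.00000000e+00,
         1.00000000e+00]])}
0.15 [ 188.07850066 -595.73170048  204.97307175] [-176.68056008   89.94603994  110.84234033] 94.24256830239639 18.8
```

View pics/scene0.png

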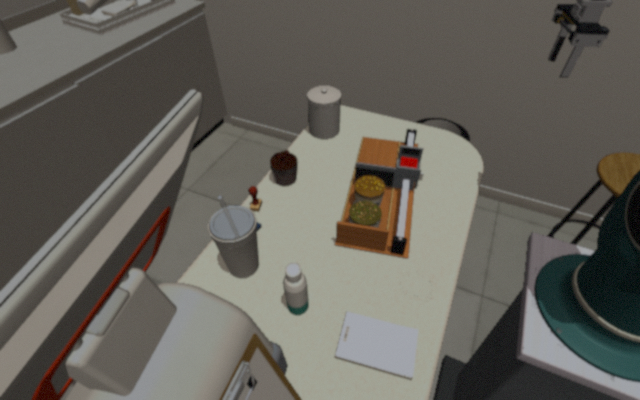

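View pics/side0.png

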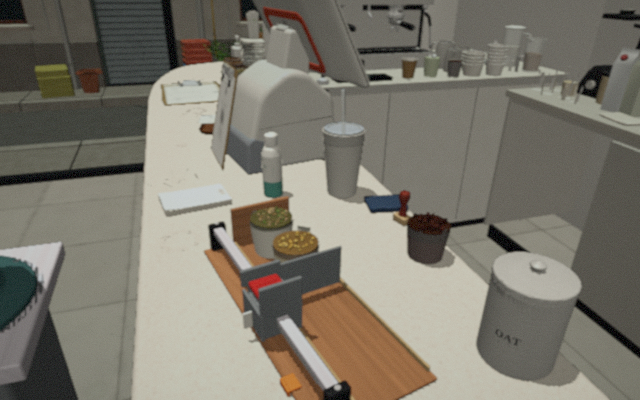

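The scene view shows the red pad near (409,161). The side view shows the pad at (268,287), the white pointer near (248,320) and the orange mark at (290,383). Next I'll localise them by colour and enlarge the side view.

```bash
cat > h.py <<'E'
import numpy as np,cv2
from scipy.spatial.transform import Rotation as R
def ray(im,u,v,T=None):
    T=im["world_from_camera"] if T is None else T
    d=T[:3,:3]@np.array([(u-im["cx"])/im["fx"],-(v-im["cy"])/im["fy"],-1])
    return T[:3,3],d/np.linalg.norm(d)
def onz(im,u,v,z,T=None):
    o,d=ray(im,u,v,T); return o+d*(z-o[2])/d[2]
def proj(im,p,T=None):
    T=im["world_from_camera"] if T is None else T
    q=T[:3,:3].T@(np.array(p)-T[:3,3]); return im["cx"]-im["fx"]*q[0]/q[2],im["cy"]+im["fy"]*q[1]/q[2]
def tri(a,b):
    A=np.zeros((3,3));B=np.zeros(3)
    for o,d in(a,b):
        P=np.eye(3)-np.outer(d,d);A+=P;B+=P@o
    return np.linalg.solve(A,B)
def blobs(img,col,amin=8):
    h=cv2.cvtColor(img,cv2.COLOR_BGR2HSV);H,S,V=[h[...,i].astype(int) for i in range(3)]
    m=((H<5)|(H>172))&(S>180)&(V>110) if col=="red" else (H>7)&(H<18)&(S>190)&(V>170)
    n,l,s,c=cv2.connectedComponentsWithStats(m.astype(np.uint8))
    return [(int(s[i,4]),*s[i,:4].tolist(),c[i].round(1).tolist()) for i in range(1,n) if s[i,4]>=amin]
def toolT(pos,rpy,mount):
    T=np.eye(4);T[:3,:3]=R.from_euler("xyz",rpy,degrees=True).as_matrix();T[:3,3]=pos
    return T@mount
E
python3 - <<'E'
import pickle;from h import *
d=pickle.load(open("d0.pkl","rb"))
for n in("scene","side"):
    for c in("red","orange"): print(n,c,blobs(d[n]["img"],c))
s=d["side"]
for n,u,v,z in(("pad",268,287,75),("mark",290,383,10),("ptr",248,326,22)): print(n,onz(s,u,v,z))
print("pad scene",onz(d["scene"],409,161,75))
cv2.imwrite("pics/c1.png",cv2.resize(s["img"][190:400,190:390],None,fx=2.85,fy=2.85,interpolation=cv2.INTER_CUBIC))
E
```

```text
scene red [(143, 401, 157, 17, 10, [408.6, 161.5])]
scene orange []
side red [(252, 249, 275, 31, 22, [262.8, 282.4])]
side orange []
pad [ 473.84646338 -192.19843008   75.        ]
mark [ 475.19550946 -302.264332     10.        ]
ptr [ 442.10939897 -200.9001687    22.        ]
pad scene [ 478.36754318 -201.19866176   75.        ]
```

View pics/c1.png

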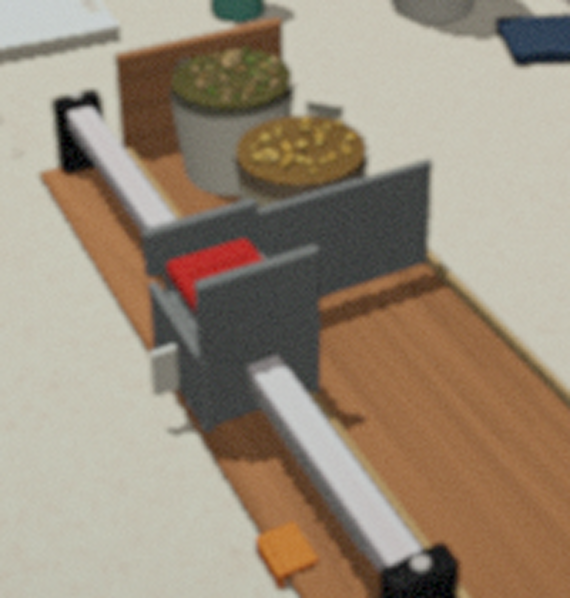

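The crop shows the pad at about (215,270), the pointer fin at (163,370), the orange mark at (287,545) and the bar edge from (68,112) to (383,565). I'll get the rack yaw from the bar and base edge.

```bash
cat >> h.py <<'E'
def tool(yaw,tilt=0):  # rack yaw (rad): tool x down, y = -rack x, z = +rack y
    c,s=np.cos(yaw),np.sin(yaw)
    M=np.array([[0,0,-1],[-c,-s,0],[-s,c,0]]).T
    return R.from_matrix(M).as_euler("xyz",degrees=True)
E
python3 - <<'E'
import pickle;from h import *
from rig import bot
d=pickle.load(open("d0.pkl","rb"));s=d["side"]
f=lambda u,v,z:onz(s,190+(u+.5)/2.85-.5,190+(v+.5)/2.85-.5,z)
for n,a,b,z in(("barL",(68,112),(383,565),52),("barR",(90,106),(415,538),52),("baseF",(42,178),(148,345),6),("baseB",(435,262),(570,405),6)):
    p,q=f(*a,z),f(*b,z); print(n,p,q,np.arctan2(*( (q-p)[:2]*[-1,1])[[0,1]])if 0 else np.arctan((q-p)[0]/-(q-p)[1]))
print("pad",f(217,268,75),"mark",f(287,545,12),"ptr",f(165,392,22))
print("canister",onz(s,520,372,0),onz(s,480,355,0), "stamp",onz(s,403,220,0),"grey",onz(s,427,258,0))
p=f(217,268,75)
for yaw in(0,.12,-.12):
    e=tool(yaw);print(e,bot.ik([p[0]+50,p[1]-50,150],e))
E
```

```text
barL [422.9092397   28.20471587  52.        ] [ 500.22818019 -356.14864698   52.        ] 0.19851674168882047
barR [436.74832036  31.93809699  52.        ] [ 516.34608577 -347.38856604   52.        ] 0.20683858980320244
baseF [402.97554187  30.63123165   6.        ] [ 440.95895285 -147.37563475    6.        ] 0.2102288646969255
baseB [ 609.78920072 -122.61548632    6.        ] [ 633.04092951 -252.26631144    6.        ] 0.17745469710581604
pad [ 472.52836875 -184.12749686   75.        ] mark [ 476.01593599 -301.03707206   12.        ] ptr [ 441.12977742 -203.13667932   22.        ]
canister [ 765.87636415 -363.28763881    0.        ] [ 7.33898385e+02 -3.22701164e+02  5.68434189e-14] stamp [808.07683388  48.86040249   0.        ] grey [784.1919673  -92.28564828   0.        ]
[-90.  90.   0.] [ 51.22871228  26.69926399 -38.82521473 102.1703333   19.40905734
  57.95994349  94.92741212]
[-96.87549354  90.           0.        ] [ 52.13550471  27.03308666 -40.08153242 102.1418825   20.14674879
  58.17485893 101.20695297]
[-83.12450646  90.           0.        ] [ 50.1661939   26.32990143 -37.36588616 102.20398413  18.56509784
  57.7232282   88.73520375]<sys>:0: UserWarning: Gimbal lock detected. Setting third angle to zero since it is not possible to uniquely determine all angles.
```

```bash
python3 - 2>/dev/null <<'E'
import pickle;from h import *
from rig import bot
yaw=.203; rx=np.array([np.cos(yaw),np.sin(yaw),0]); ry=np.array([-np.sin(yaw),np.cos(yaw),0])
p=np.array([475,-186,160.])+60*rx-50*ry
bot.move_to(p,tool(yaw)); print(bot.current_time()); bot.clamp(20)
bot.dwell(.2)
pos,rot=bot.current_tool_pos(),bot.current_eef_rot(); im=bot.get_image("wrist")
im["T"]=toolT(pos,rot,im["mount"]); pickle.dump(im,open("w1.pkl","wb"))
cv2.imwrite("pics/w1.png",im["img"]); print(bot.current_time(),pos,rot,bot.current_opening(),bot.current_force())
E
```

```text
2.025
3.6917 [ 543.87222682 -222.86743484  160.01171983] [-130.60643421   89.99815443  -28.97383297] 0.6511106357180197 [-0.04192479 -0.12052185 -0.32572879]
```

View pics/w1.png

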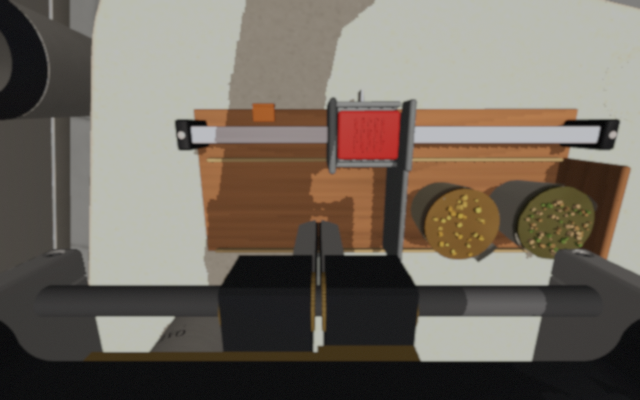

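The wrist view from above shows the pad centred near (369,135), the mark at (263,112), the pointer fin at about (360,98) and the bar almost level in the image.

```bash
cat > meas.py <<'E'
from h import *
def meas(im):
    T=im["T"];img=im["img"];h=cv2.cvtColor(img,cv2.COLOR_BGR2HSV).astype(int);H,S,V=h[...,0],h[...,1],h[...,2]
    out={}
    for n,m,z in(("pad",((H<6)|(H>172))&(S>150)&(V>90),75),("mark",(H>8)&(H<16)&(S>205)&(V>150),11)):
        k,l,s,c=cv2.connectedComponentsWithStats(m.astype(np.uint8)); i=1+np.argmax(s[1:,4])
        (u,v),wh,a=cv2.minAreaRect(np.argwhere(l==i)[:,::-1].astype(np.float32))
        out[n]=onz(im,u,v,z,T); print(n,s[i].tolist(),(round(u,1),round(v,1)),np.round(wh,1),out[n].round(1))
    return out
E
python3 - <<'E'
import pickle;from meas import *
im=pickle.load(open("w1.pkl","rb"));o=meas(im);T=im["T"];img=im["img"]
# bar edges -> yaw
g=cv2.cvtColor(img,cv2.COLOR_BGR2GRAY).astype(int)
P=[]
for u in list(range(220,320,10))+list(range(425,560,10)):
    col=g[115:150,u]; d=np.diff(col); a=np.argmax(d)+116; b=np.argmin(d)+115.5
    P.append((onz(im,u,a-.5,52,T)+onz(im,u,b,52,T))[:2]/2)
P=np.array(P);vx,vy,x0,y0=cv2.fitLine(P.astype(np.float32),cv2.DIST_HUBER,0,.01,.01).ravel()
print("yaw bar",np.arctan(-vx/vy),x0,y0)
yaw=np.arctan(-vx/vy);ry=np.array([-np.sin(yaw),np.cos(yaw),0]);rx=np.array([ry[1],-ry[0],0])
ptr=onz(im,360,95,22,T)
for n,p in(("pad",o["pad"]),("mark",o["mark"]),("ptr",ptr),("bar",np.array([x0,y0,0]))):print(n,p@rx,p@ry)
print("side check",[ (n,proj(pickle.load(open('d0.pkl','rb'))["side"],o[n])) for n in o])
cv2.imwrite("pics/w1c.png",cv2.resize(img[80:175,230:420],None,fx=4,fy=4,interpolation=cv2.INTER_CUBIC))
E
```

```text
pad [337, 111, 64, 49, 2956] (368.3, 134.5) [62.8 48.1] [ 474.8 -190.5   75. ]Traceback (most recent call last):
  File "<stdin>", line 2, in <module>
  File "meas.py", line 6, in meas
    k,l,s,c=cv2.connectedComponentsWithStats(m.astype(np.uint8)); i=1+np.argmax(s[1:,4])
                                                                      ~~~~~~~~~^^^^^^^^^
    return _wrapfunc(a, 'argmax', axis=axis, out=out, **kwds)
    return bound(*args, **kwds)
ValueError: attempt to get argmax of an empty sequence
```

```bash
cat > run1.py <<'E'
import pickle;from meas import *
im=pickle.load(open("w1.pkl","rb"));T=im["T"];img=im["img"]
print(cv2.cvtColor(img,cv2.COLOR_BGR2HSV)[100:125:4,263].tolist(),cv2.cvtColor(img,cv2.COLOR_BGR2HSV)[112,230:300:8].tolist())
o=meas(im)
g=cv2.cvtColor(img,cv2.COLOR_BGR2GRAY).astype(int)
P=[]
for u in list(range(220,320,10))+list(range(425,560,10)):
    d=np.diff(g[115:150,u]); P.append((onz(im,u,np.argmax(d)+115.5,52,T)+onz(im,u,np.argmin(d)+115.5,52,T))[:2]/2)
vx,vy,x0,y0=cv2.fitLine(np.float32(P),cv2.DIST_HUBER,0,.01,.01).ravel()
yaw=np.arctan(-vx/vy);print("yaw",yaw);ry=np.array([-np.sin(yaw),np.cos(yaw),0]);rx=np.array([ry[1],-ry[0],0])
o["ptr"]=onz(im,360,95,22,T);o["bar"]=np.array([x0,y0,0])
for n,p in o.items():print(n,p@rx,p@ry)
s=pickle.load(open('d0.pkl','rb'))["side"];print([(n,proj(s,o[n])) for n in("pad","mark","ptr")])
cv2.imwrite("pics/w1c.png",cv2.resize(img[80:175,230:420],None,fx=4,fy=4,interpolation=cv2.INTER_CUBIC))
E
sed -i 's/(H>8)&(H<16)&(S>205)&(V>150)/(np.arange(400)[:,None]<125)\&(H>8)\&(H<18)\&(S>190)\&(V>130)/' meas.py
python3 run1.py
```

```text
[[17, 38, 141], [12, 168, 156], [12, 190, 165], [13, 189, 166], [13, 189, 165], [12, 190, 156], [12, 148, 110]] [[12, 152, 109], [12, 154, 109], [12, 152, 109], [12, 192, 161], [12, 190, 165], [13, 187, 166], [12, 153, 107], [13, 154, 106], [12, 154, 103]]
pad [337, 111, 64, 49, 2956] (368.3, 134.5) [62.8 48.1] [ 474.8 -190.5   75. ]
mark [255, 105, 18, 5, 41] (263.5, 107.0) [ 4. 17.] [ 469.1 -298.6   11. ]
yaw 0.20285149
pad 426.6700519475557 -282.21616278436704
mark 399.3161757301989 -386.99543707891894
ptr 387.9489504882254 -283.54098328605824
bar 427.45107206327975 -212.5920902657972
[('pad', (np.float64(268.4069582151159), np.float64(286.1342855730214))), ('mark', (np.float64(284.38796416801057), np.float64(381.29869665014155))), ('ptr', (np.float64(244.21118033241592), np.float64(326.0854083959845)))]
```

```bash
ls pics
```

```text
c1.png
scene0.png
side0.png
w1.png
w1c.png
wrist0.png
```

View pics/w1c.png

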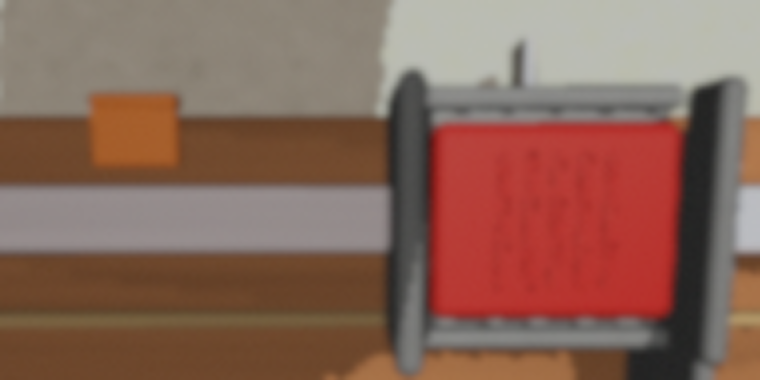

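The crop shows the mark spanning 90–179 × 93–167 (full-image centre 263.6,112.5), and the fin's lower tip at about crop x 515. The pad is at rack-aligned y −282.2, so the pointer is at −285.2, which agrees with the image. The mark is at −387.0, so the travel is about 102 mm. I'll press, push most of the way, then measure again.

```bash
cat >> h.py <<'E'
yaw=.2028; ry=np.array([-np.sin(yaw),np.cos(yaw),0]); rx=np.array([ry[1],-ry[0],0]); ez=np.array([0,0,1.])
W=lambda a,b,z:a*rx+b*ry+z*ez
E
python3 - 2>/dev/null <<'E'
import pickle;from h import *
from rig import bot
def st(n):
    p=bot.current_tool_pos();print(n,round(bot.current_time(),2),(p@rx).round(1),(p@ry).round(1),p[2].round(1),bot.current_force().round(1))
A=427
bot.move_l(W(A,-293,130),vel=150); st("above")
bot.move_l(W(A,-293,80),vel=120,max_force=8); st("near")
print(bot.move_l(W(A,-293,65),vel=30,max_force=12)); st("pressed")
im=bot.get_image("wrist");cv2.imwrite("pics/w2.png",im["img"])
E
```

```text
above 4.35 427.8 -293.5 130.5 [-0.  -0.8  0.2]
near 4.92 427.5 -293.0 80.3 [ 0.1 -0.6  0.3]
True
pressed 5.38 427.7 -293.5 67.1 [-3.7  0.3 14.1]
```

View pics/w2.png

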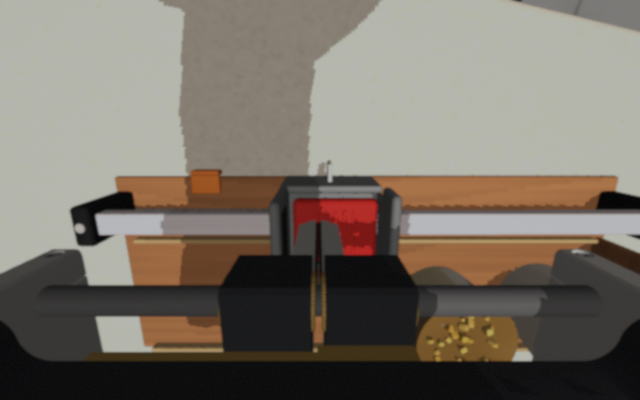

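The pad is fully down (z 67.1, 14 N). The pointer shows at (329,165) and the mark at (206,181). Pushing to a short stage now.

```bash
cat >> h.py <<'E'
def st(bot,n):
    p=bot.current_tool_pos();print(n,round(bot.current_time(),2),(p@rx).round(1),(p@ry).round(1),p[2].round(1),bot.current_force().round(1))
E
python3 - 2>/dev/null <<'E'
import pickle;from h import *
from rig import bot
print(bot.move_l(W(427,-310,66.5),vel=30,max_force=25)); st(bot,"a")
print(bot.move_l(W(427,-380,66.5),vel=60,max_force=25)); st(bot,"b")
bot.dwell(.2)
pos,rot=bot.current_tool_pos(),bot.current_eef_rot(); im=bot.get_image("wrist")
im["T"]=toolT(pos,rot,im["mount"]); pickle.dump(im,open("w3.pkl","wb"));st(bot,"c")
cv2.imwrite("pics/w3.png",cv2.resize(im["img"][130:280,150:400],None,fx=3,fy=3,interpolation=cv2.INTER_CUBIC))
E
```

```text
False
a 6.14 427.6 -310.2 67.0 [-2.7  0.8 14.7]
False
b 7.46 427.7 -380.2 67.1 [-1.8  1.3 14.3]
c 7.71 427.7 -380.2 67.1 [-1.7  1.  14.1]
```

View pics/w3.png

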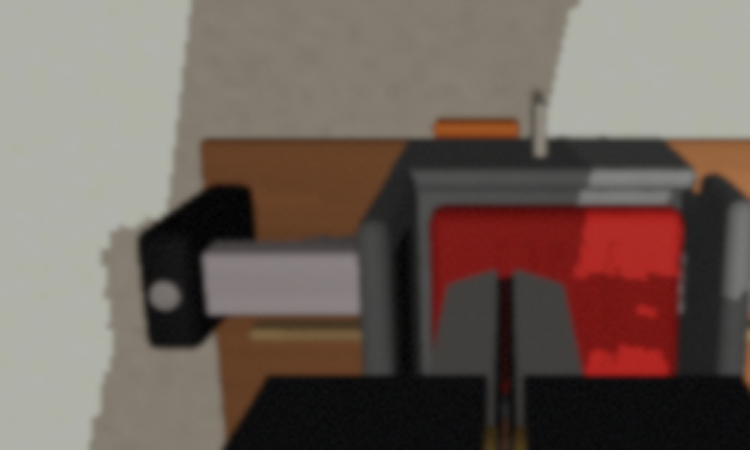

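The pointer is at crop x 539 and the mark spans 435–519 (centre 477), so the pointer is still short of it. I'll compute the remaining distance.

```bash
python3 - 2>/dev/null <<'E'
import pickle;from h import *
im=pickle.load(open("w3.pkl","rb"));T=im["T"]
f=lambda u,v:(150+(u+.5)/3-.5,130+(v+.5)/3-.5)
for n,u,v,z in(("markL",435,128,11),("markR",519,128,11),("ptr tip",537,95,22),("ptr base",541,155,50),("padL",432,215,67),("padR",683,215,67)):
    p=onz(im,*f(u,v),z,T);print(n,(p@rx).round(1),(p@ry).round(1))
w=pickle.load(open("w1.pkl","rb"))
for n,u in(("L",90),("R",179)):
    for z in(6,11,16):
        p=onz(w,230+(u+.5)/4-.5,112.5,z,w["T"]);print("w1",n,z,(p@rx).round(1),(p@ry).round(1))
E
```

```text
markL 396.3 -399.2
markR 396.3 -376.0
ptr tip 385.8 -371.5
ptr base 396.2 -371.5
padL 406.0 -395.5
padR 406.0 -341.5
w1 L 6 404.9 -400.8
w1 L 11 405.1 -399.7
w1 L 16 405.3 -398.6
w1 R 6 404.9 -376.0
w1 R 11 405.1 -375.3
w1 R 16 405.3 -374.6
```

Pointer y is −371.5 (both fin and pad agree) and the mark is at −387.6, leaving 16.1 mm. The stop follows the fingers.

```bash
python3 - 2>/dev/null <<'E'
import pickle;from h import *
from rig import bot
print(bot.move_l(W(427,-396,66.5),vel=30,max_force=25)); bot.dwell(.3); st(bot,"b")
pos,rot=bot.current_tool_pos(),bot.current_eef_rot(); im=bot.get_image("wrist")
im["T"]=toolT(pos,rot,im["mount"]); pickle.dump(im,open("w4.pkl","wb"))
cv2.imwrite("pics/w4.png",cv2.resize(im["img"][130:280,150:400],None,fx=3,fy=3,interpolation=cv2.INTER_CUBIC))
E
```

```text
False
b 8.69 427.7 -396.2 67.1 [-1.   1.7 13.4]
```

View pics/w4.png

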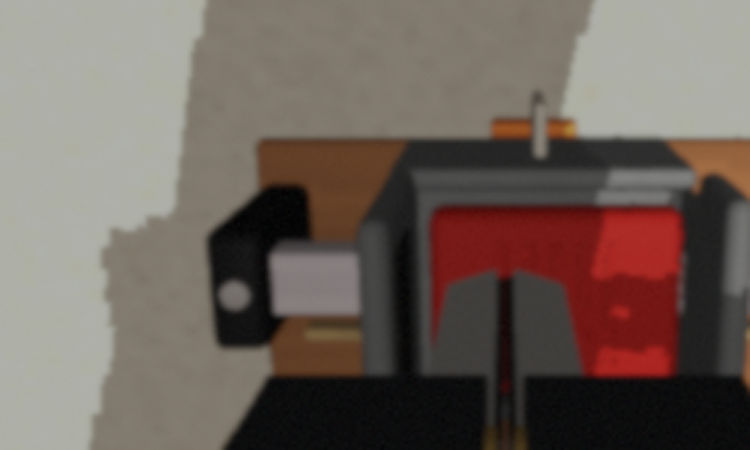

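The pointer tip (crop x 537) now lies over the mark (491–576, centre 533), about 0.8 mm short. I'll nudge it 0.7 mm, lift straight up and look again.

```bash
python3 - 2>/dev/null <<'E'
import pickle;from h import *
from rig import bot
bot.move_l(W(427,-396.8,66.5),vel=10,max_force=25); st(bot,"push")
bot.move_l(W(427,-396.8,85),vel=40); st(bot,"up")
bot.move_l(W(427,-396.8,160),vel=150)
bot.move_l(W(487,-350,160),vel=150);bot.dwell(.2); st(bot,"view")
pos,rot=bot.current_tool_pos(),bot.current_eef_rot(); im=bot.get_image("wrist")
im["T"]=toolT(pos,rot,im["mount"]); pickle.dump(im,open("w5.pkl","wb"))
s=bot.get_image("side");pickle.dump(s,open("s5.pkl","wb"))
a=cv2.resize(im["img"][70:220,210:410],None,fx=3,fy=3,interpolation=cv2.INTER_CUBIC)[:295]
a=cv2.resize(im["img"][75:175,190:440],None,fx=3.2,fy=3.2,interpolation=cv2.INTER_CUBIC)
b=cv2.resize(s["img"][200:400,190:457],(374,280),interpolation=cv2.INTER_CUBIC)
cv2.imwrite("pics/w5.png",np.vstack([a,np.pad(b,((0,0),(0,800-374),(0,0)))]))
print(a.shape)
E
```

```text
push 8.99 427.7 -396.8 67.1 [-1.   2.1 15.5]
up 9.6 426.8 -396.8 84.9 [-0.6 -0.3  0.6]
view 11.11 486.2 -350.9 159.9 [ 0.   0.2 -1.1]
(320, 800, 3)
```

View pics/w5.png

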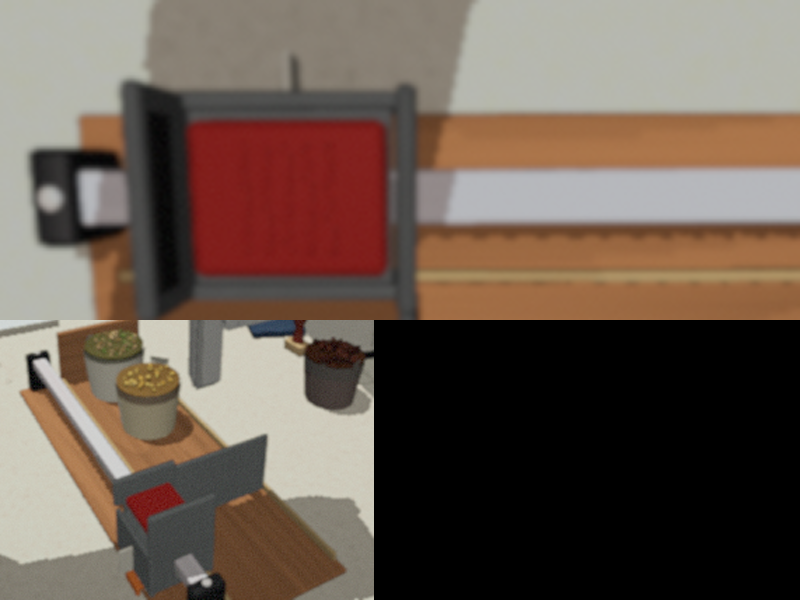

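The overhead crop shows the pad spanning 189–387 and the fin at x≈294, with the mark hidden under the stop. The side crop shows the cups in place and the orange mark under the pointer.

```bash
python3 - 2>/dev/null <<'E'
import pickle;from h import *
w=pickle.load(open("w5.pkl","rb"))
f=lambda u,v:(190+(u+.5)/3.2-.5,75+(v+.5)/3.2-.5)
for z in(72,75):
    a,b=[onz(w,*f(u,198),z,w["T"]) for u in(189,387)];print(z,a@ry,b@ry,"len",(b-a)@ry,"ptr",(a+b)@ry/2-3)
print("fin",[(onz(w,*f(u,60),22,w["T"])@ry).round(1) for u in(291,298)])
s=pickle.load(open("s5.pkl","rb"));d=pickle.load(open("d0.pkl","rb"))["side"]
df=(cv2.absdiff(s["img"],d["img"]).max(2)>60)[225:285,245:320];print("cup region changed px",df.sum())
cv2.imwrite("pics/s5.png",cv2.resize(np.hstack([d["img"][270:400,220:340],s["img"][270:400,220:340]]),None,fx=3.3,fy=3.3,interpolation=cv2.INTER_CUBIC))
E
```

```text
72 -413.5231887231467 -357.1841070990073 len 56.33908162413938 ptr -388.35364791107696
75 -412.8122702220604 -357.1068491589697 len 55.70542106309074 ptr -387.959559690515
fin [np.float64(-389.4), np.float64(-387.2)]
cup region changed px 868
```

View pics/s5.png

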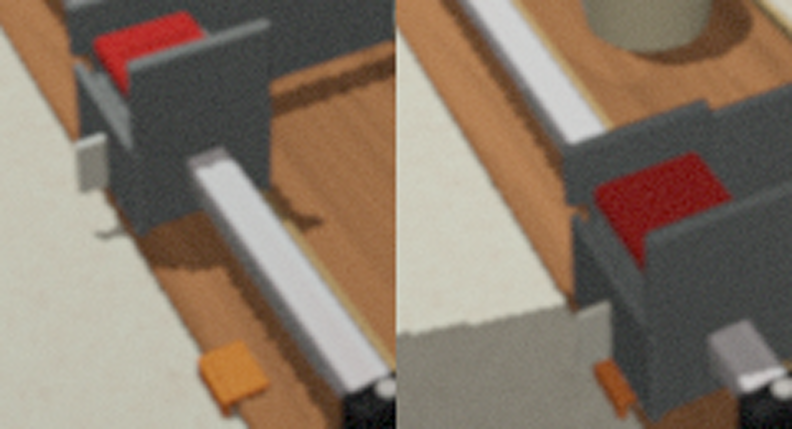

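The side view shows the mark's corner where it was before, at x≈597 against 596. The pointer sits above it and the pad is up. The pointer is at −388.0 and the mark at −387.6.

```bash
python3 -c "
from rig import bot
print(bot.current_time(),bot.current_force());bot.hand_in()"
```

```text
11.2083 [-0.49129857  1.47863128 -0.07344361]
the job is handed in; nothing more can be done
```

I pressed the red pad fully down with the shut fingertips (about 14 N). Keeping it pressed, I pushed the stop back about 103 mm, lifted straight off and handed in at 11.2 s. The wrist camera's images guided the push.

**Pointer and mark:** the last wrist view puts the pointer at −388.0 to −388.4 mm along the bar and the mark's centre at −387.6 mm. The mark was hidden under the stop by then, so its position comes from the earlier views. In the side view the mark's corner had not moved.

**Pad:** it looks sprung up, but the overhead view cannot tell fully up from about 3 mm low, which the task counts as up.

**Cups:** they look undisturbed by eye only. The before/after pixel difference around the cups (868 px changed) proves nothing either way, because the stop and the arm's shadow moved through that area.

**Forces:** the tool was clear of everything at the end. The highest reading I printed was about 16 N at the wrist, and none of the force limits on the push tripped.

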